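Latch the vaccine stock cage

TASK

The gate of the wire stock cage has been left ajar: shut and latch it. Lift the latch bar over its catch as you swing the gate shut, press the gate gently against its rubber stop, and let the bar drop fully home behind the catch so that the gate stays latched when you let go. Do not slam or force the gate or the bar, and leave the other things on the table where they stand.

Things in the scene. Friction and masses are not known exactly. Their poses are not given: they have to be found in the camera images.
- cage: Bench-top steel wire cage, fixed, 260 mm deep, 328 wide, 240 tall. Origin on the table under the gate's hinge line. Axes: z up; x level, square to the closed gate and pointing into the cage (the gate opens towards -x); y level along the front: the closed gate runs from the hinge along -y. Front posts and roof begin at x = 36 mm.
- gate (a joint): Gate hinge, rad: 0 = shut with the catch at its usual setting; grows as the gate swings open towards -x (a turn about the cage's -z axis); range -0.08 to 1.6. Light friction (about 0.5 N at the knob): it stays where left. Latched it reads -0.04 to 0.043, depending on the catch's setting.
- gate_middle (a point): Middle of the gate, a tube frame with wires, about 0.8 kg, 14 mm thick, its mid-plane through the hinge line; 280 mm from hinge line to free edge, 22 to 238 mm above the table. This point is 140 mm from the hinge line, 130 mm up. A flat tab, 6 mm thick, 167 mm up, reaches past the free edge to 317 mm and meets the rubber stop.
- latch_bar (a joint): Latch bar on its pivot, rad: 0 = level, fully down on its staple; grows as the free end is lifted; range 0 to 0.9. About 0.3 kg, it falls back by its own weight. It reads about 0.065 when it lies on top of the catch pin; 0.09 or more clears it.
- bar_pivot (a point): Pivot of the latch bar on the gate's outer face: 90 mm from the hinge line, 215 mm up, 13 mm in front (-x side) of the gate's mid-plane. The bar is a steel flat 10 mm thick (square to the gate), 18 mm tall, its middle line at pivot height; its free end is 315 mm from the hinge line, 35 mm beyond the gate's edge.
- latch_knob (a point): Middle of the upright black grip on the bar, a cylinder 22 mm across, 44 tall, on a 10 mm stem: 165 mm along the bar from the pivot and 55 mm above its middle line, so 270 mm up with the bar down. Its lower end is 10 mm above gate and cage, so it can be pinched from above with a finger either side of the gate.
- catch_middle (a point): Usual place of the middle of the catch (fixed to the cage, cage's axes): an upright steel pin 12 mm across, top 220 mm above the table, 14 mm above the lowered bar's underside. The bar must lie behind it (+x side). It stands on the keeper, a bracket clamped in slots on the latch post: really it may sit up to 12 mm further in or out along x, not measured.
- stop_middle (a point): Usual place of the outer face of the rubber stop, 18 mm across, behind the gate's tab, 305 mm from the hinge line; on the keeper too, so shifted with the pin: feel for it. It gives 1 mm per 10 N. Pressed with 12 to 16 N the bar has room to drop behind the pin; let go, the stop holds the bar against the pin. More than 20 N of gate on stop, or 25 N of bar on pin, bends the keeper.
- sanitizer_middle (a point): Bystander: middle of a clear bottle with white cap, 60 mm across, 160 mm tall, upright on the table. Leave alone.
- basket_middle (a point): Bystander: middle of a red perforated basket with paper packets, 160 x 120 x 55 mm. Leave alone.
- tub_middle (a point): Bystander: middle of a white round tub, 84 mm across, 95 mm tall. Leave alone.
- bar_end (a point): Middle of the bar where it crosses the catch pin, 305 mm from the hinge line, 10 mm short of the bar's free end. It moves with bar and gate. Latched, it lies down behind the pin, 11 mm further in (+x) than the pin's axis.

How it is judged:
By the outcome, as a careful person would: the job done as asked, in the order asked, and still so for the second after the job is handed in, with the robot touching nothing.
It also fails if it takes over 58 s, if anything falls off the work surface, if the arm or the gripper's body presses on something with over 40 N, if the wrist force passes 120 N, or if a joint passes its speed limit or range.

ROBOT

A 6-joint arm with a two-finger parallel gripper is mounted at the origin on the work surface. World frame = base frame: x ahead of the robot, y to its left, z up, the work surface at z = 0. Lengths are in m, angles in degrees, forces in N, time in s.
With the tool pointing down it reaches from about 0.375 to 0.975 m from the base axis. Payload 3.8 kg.
Tool frame: the origin (TCP) lies on the centre line of the jaws, within the pads' length; the fingertips stand 22 mm ahead of it and the grasp point (between the pads) lies 3 mm ahead of it; z points along the fingers, y is the direction in which the jaws open and shut (so a half turn about z gives the same grasp; the last joint's range is limited). The gripper opens to 85 mm and grips with 20 to 120 N. Pads are 22 mm wide; open, the fingers measure 114 mm over their backs; the gripper's body (76 mm by 85 mm) begins 54 mm behind the grasp point. The pads swing forward as they close: fully open they stand 13 mm farther back than shut.
Start: joints at [64.177, 15.12, 91.902, -0, 72.978, -2.114], TCP at [0.271, 0.618, 0.233] pointing down, gripper open.
Joint ranges: [-150.88, 150.88], [-54.13, 125.18], [17.81, 147.31], [-75.09, 255.09], [0, 152.58], [-146.25, 146.25]. Speed limits (degrees/s): [147.25, 147.25, 180, 180, 180, 180].

INTERFACE

Orientations are given as a 3x3 rotation matrix whose columns are the frame's x, y, z axes.
In Python, from bench import telemetry, viewer, job_done gives the robot as it stands.
- The arm moves only by the shell command python3 -m creep 'ROWS' [FORCE]. ROWS is JSON, a list of rows, each an object of numbers: "x", "y", "z": the shift along the tool's x, y, z normalised to -1 to 1, where 1 is 300 mm; "spin": the turn about the tool's z normalised to -1 to 1, where 1 is pi rad; "fingers": the opening, from 0 (shut) to 1 (fully open). A call has exactly 5 rows; each row is the pose to reach, as a shift and turn from the pose commanded when the call began, along the tool's axes at that moment, turning the shorter way round; what a row does not reach only later rows make up. A row lasts 1/8 s, in which the tool goes at most 62.5 mm and 10.7 degrees, less where a joint would pass 70% of its speed; a pose out of reach is approached as far as the arm can. A call with a number of a shift or a turn outside -1 to 1 is refused whole. A call with a gripper value outside its range is refused whole. The fingers move at their own pace and stop on an object; FORCE is the grip in N (left out, the last holds). Time passes only in rows, so rows that repeat a pose let the fingers close, or fill a call up. It gives the time, the measured TCP pose, the force and the opening at its end, in the units of the state.
- telemetry.state(): the state, without advancing time (a new reading comes with each control period).
- viewer.snapshot(name): name is "scene" or "top" or "wrist"; returns the picture (480x640x3 uint8, red, green, blue); there is no depth.
- viewer.get_calibration(name): a dict with "camera_matrix" (3x3 intrinsics, pixels), "R" (3x3) and "t" (3): a world point X has camera coordinates R X + t; the wrist camera has in their place "mount" (4x4, takes a point from camera to tool coordinates, whose origin is the TCP and whose axes are the flange's). Camera axes: x right, y down, z forward; pixel columns grow to the right and rows downward; lengths in m; the calibration is good to about 2 mm. The wrist camera is an equidistant fisheye: a pixel r from the principal point sees the ray r / f radians off the axis. A picture is of the moment at which its call begins: read the wrist's pose just before it. get_calibration takes no time and is no camera call.
- job_done(): hands the job in, once; it reports no verdict.
Trained networks look in the newest picture that a camera, given by its name, has taken for a name from the list of things; names that differ only in an ending like _2 or _b are one class to them, and where a whole thing is asked for, a point or a joint stands for the part that bears it (a point fixed in the world has none). Each returns a list of dicts, best first, with "conf" (0 to 1); they miss things now and then, are a little off and sometimes report something else, mostly with a low value. They report only what shows in the picture. A call takes as long as a camera call.
- viewer.masks_of(camera, target): "pixels" (480x640 bool, what is visible of it) and "xy" ([column, row] in pixels, amid what is visible of it).
The state is a dict: "t": time; "joints": joint angles; "joint_velocities": joint speeds; "joint_torque": joint torques, N m; "eef_pos": TCP position; "tcp_rot": TCP orientation; "contact_force": force on the tool from outside, world axes, zero at the start; "torque": the same for the moment, N m; "grip_width": finger opening in m.
Only numpy, scipy, OpenCV 4.12 (cv2) and the standard library are available. Lean on these libraries where they do the work, as an engineer would, in place of code of your own. Each camera call takes 0.05 s, during which the arm holds its last target.

## Working session

There is one attempt and no reset: what is moved stays moved. The work goes in short steps, Python scripts to look and compute and a shell command to move; the robot and the scene stay as the last step left them, time stands still between calls to the robot, and variables do not carry over. Pictures are saved under pics/ and viewed, and the job is handed in when it is done.

```bash
mkdir -p pics; ls
python3 - <<'E'
from bench import telemetry, viewer
import cv2
s=telemetry.state(); print(s)
for n in ("scene","top","wrist"):
    im=viewer.snapshot(n); cv2.imwrite(f"pics/{n}0.png",im[:,:,::-1])
    print(n,viewer.get_calibration(n))
E
```

```text
pics
{'t': 0.0, 'joints': array([ 6.41792425e+01,  1.51681348e+01,  9.19802801e+01,  7.22468826e-04,
        7.29781271e+01, -2.11404238e+00]), 'joint_velocities': array([-0.04100602,  0.02972561,  0.01128782,  0.0002941 , -0.0925557 ,
       -0.02670261]), 'joint_torque': array([-1.36520925e-03, -5.15094709e+01, -3.67317080e+01,  9.25128688e-05,
        1.27866291e-02,  7.93375648e-06]), 'eef_pos': array([0.27106845, 0.61739171, 0.23148325]), 'tcp_rot': array([[-9.15613944e-01,  4.02057408e-01, -9.72813410e-04],
       [ 4.02058574e-01,  9.15611802e-01, -1.98282008e-03],
       [ 9.35119379e-05, -2.20662568e-03, -9.99997561e-01]]), 'contact_force': array([-0.38763518, -0.22340285,  0.4444189 ]), 'torque': array([ 0.01165342,  0.02203186, -0.03280427]), 'grip_width': 0.08571325334824141}
scene {'camera_matrix': array([[477.93119704,   0.        , 314.8704246 ],
       [  0.        , 477.93119704, 241.71050043],
       [  0.        ,   0.        ,   1.        ]]), 'R': array([[-0.68777349,  0.72585245, -0.01028881],
       [ 0.61149052,  0.57165647, -0.54707241],
       [-0.39121218, 
[... 292 characters left out ...]
4647,  0.00330649],
       [-0.97153817,  0.09628941, -0.21642999],
       [ 0.21503952, -0.02471598, -0.97629254]]), 't': array([-0.01900208,  0.61002258,  1.40535804])}
wrist {'camera_matrix': array([[371.64829954,   0.        , 319.75272478],
       [  0.        , 371.64829954, 238.35886503],
       [  0.        ,   0.        ,   1.        ]]), 'mount': array([[-2.71225029e-04, -9.51277437e-01, -3.08336121e-01,
         8.01896781e-02],
       [ 9.99999347e-01,  8.43115231e-05, -1.13975781e-03,
         7.43956109e-04],
       [ 1.11022218e-03, -3.08336229e-01,  9.51276793e-01,
        -1.39958648e-01],
       [ 0.00000000e+00,  0.00000000e+00,  0.00000000e+00,
         1.00000000e+00]])}
```

View pics/scene0.png

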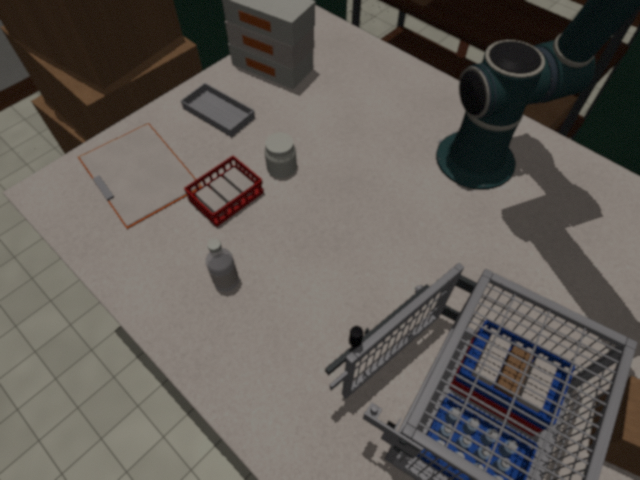

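View pics/top0.png

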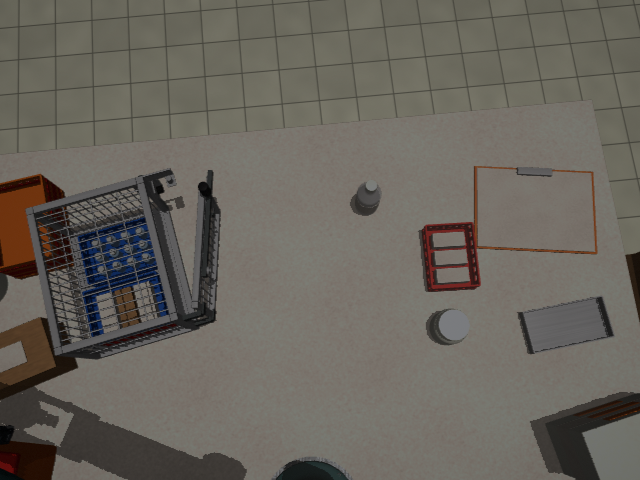

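View pics/wrist0.png

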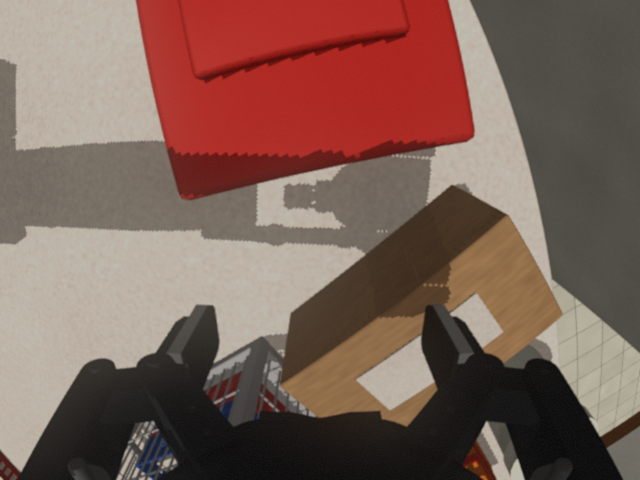

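Run:
```python
from bench import telemetry, viewer
import numpy as np
for n in ("scene","top"):
  for th in ("cage","gate","gate_middle","latch_bar","bar_pivot","latch_knob","catch_middle","stop_middle","bar_end","sanitizer_middle","tub_middle","basket_middle"):
    try:
      r=viewer.masks_of(n,th)
      print(n,th,[(round(d['conf'],2),np.round(d['xy'],1).tolist(),int(d['pixels'].sum())) for d in r])
    except Exception as e: print(n,th,e)
print(telemetry.state()['t'])
```

```text
scene cage [(0.75, [491.9, 386.4], 38455)]
scene gate [(0.58, [392.4, 331.5], 5294)]
scene gate_middle [(0.94, [385.7, 331.8], 5110)]
scene latch_bar [(0.56, [358.9, 334.6], 985)]
scene bar_pivot [(0.61, [356.3, 337.1], 873)]
scene latch_knob [(0.71, [486.6, 390.3], 35298), (0.58, [360.7, 331.3], 852)]
scene catch_middle [(0.7, [490.1, 386.7], 38562)]
scene stop_middle [(0.78, [490.6, 384.4], 38276), (0.68, [389.4, 334.4], 5384), (0.38, [359.6, 330.7], 1118)]
scene bar_end [(0.59, [353.1, 334.0], 883)]
scene sanitizer_middle [(0.67, [219.3, 263.2], 1194), (0.47, [383.9, 333.5], 5094)]
scene tub_middle [(0.74, [279.4, 155.7], 1204), (0.49, [389.8, 332.9], 5389)]
scene basket_middle [(0.76, [228.0, 192.7], 3236)]
top cage [(0.71, [133.1, 268.8], 21754)]
top gate [(0.67, [206.1, 251.8], 2804)]
top gate_middle [(0.76, [205.8, 250.6], 3021)]
top latch_bar [(0.7, [207.7, 220.3], 761), (0.38, [449.4, 329.4], 1139)]
top bar_pivot []
top latch_knob [(0.87, [209.4, 215.7], 760)]
top catch_middle [(0.92, [125.3, 266.4], 24830), (0.56, [206.4, 253.0], 3109)]
top stop_middle [(0.71, [129.9, 265.5], 23700)]
top bar_end [(0.63, [205.5, 219.2], 741)]
top sanitizer_middle [(0.95, [371.5, 195.3], 696)]
top tub_middle [(0.78, [450.1, 328.6], 1148)]
top basket_middle [(0.68, [453.4, 255.4], 3518)]
1.35
```

Run:
```python
import cv2
a=cv2.imread('pics/scene0.png')[240:480,310:640]; cv2.imwrite('pics/s_crop.png',cv2.resize(a,None,fx=2.4,fy=2.4,interpolation=cv2.INTER_CUBIC))
a=cv2.imread('pics/top0.png')[150:370,10:250]; cv2.imwrite('pics/t_crop.png',cv2.resize(a,None,fx=2.5,fy=2.5,interpolation=cv2.INTER_CUBIC))
```

```text
(no output)
```

View pics/s_crop.png

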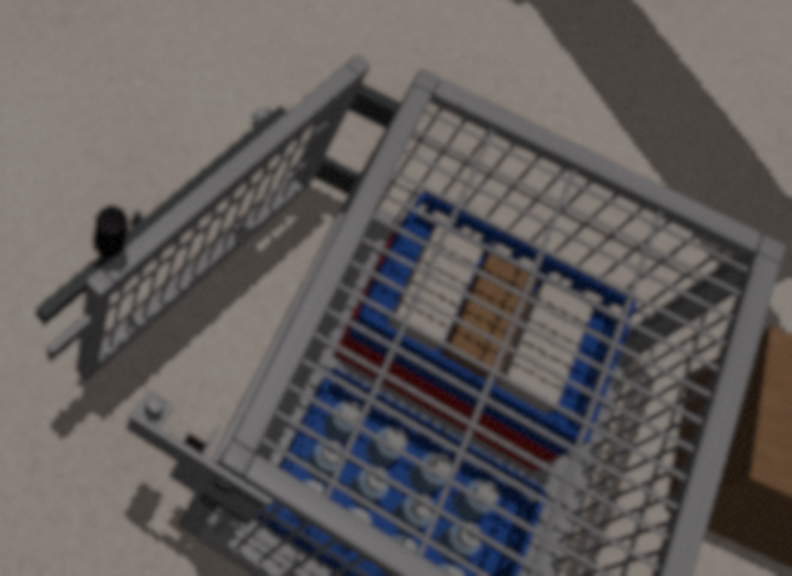

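View pics/t_crop.png

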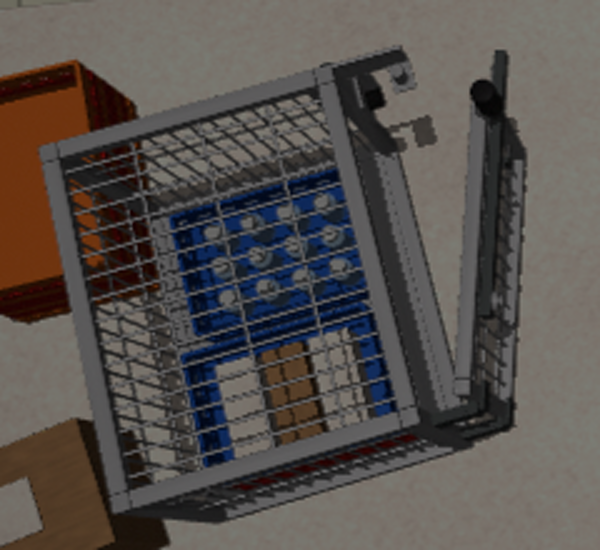

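```bash
cat > h.py <<'E'
import numpy as np, json
from bench import telemetry, viewer
from scipy.optimize import least_squares
def proj(n,X):
    c=viewer.get_calibration(n); X=np.atleast_2d(X); p=X@c['R'].T+c['t']; q=p@c['camera_matrix'].T
    return q[:,:2]/q[:,2:]
def cage2w(c,P):
    x,y,a=c; P=np.atleast_2d(P); R=np.array([[np.cos(a),-np.sin(a)],[np.sin(a),np.cos(a)]])
    return np.c_[P[:,:2]@R.T+[x,y],P[:,2]]
def gpt(th,r,n,z): # gate coords -> cage
    return np.array([-np.sin(th)*r-np.cos(th)*n,-np.cos(th)*r+np.sin(th)*n,z])
def bpt(th,b,s,up,n=.013): # bar: s along, up perpendicular
    return gpt(th,.09+s*np.cos(b)-up*np.sin(b),n,.215+s*np.sin(b)+up*np.cos(b))
E
python3 - <<'E'
from h import *
S=lambda u,v:(310+u/2.4-.3,240+v/2.4-.3)
T=lambda u,v:(10+u/2.5-.3,150+v/2.5-.3)
def obs(p):
    c=p[:3];th=p[3];yh=p[4];xb=p[5];d=p[6]
    L=[('scene',bpt(th,0,.165,.077),S(112,214),1),
       ('top',bpt(th,0,.165,.077),T(484,92),1),
       ('scene',gpt(th,0.28,0,.238),S(97,282),1),
       ('scene',gpt(th,0.0,0,.238),S(358,64),1),
       ('top',gpt(th,0.0,0,.238),T(462,388),1),
       ('top',bpt(th,0,.225,.009),T(500,52),1),
       ('scene',bpt(th,0,.225,.0),S(42,312),1),
       ('scene',gpt(th,.317,0,.167),S(51,350),1),
       ('scene',(36e-3,yh,.24),S(420,72),1),
       ('scene',(xb,yh,.24),S(784,243),1),
       ('top',(36e-3,yh-.328,.24),T(333,66),1),
       ('top',(36e-3,yh,.24),T(418,428),1),
       ('top',(xb,yh,.24),T(113,512),1),
       ('top',(xb,yh-.328,.24),T(42,150),1),
       ('scene',(-.024+d,-.305,.22),S(154,403),1),
       ('top',(-.024+d,-.305,.22),T(402,74),1)]
    return c,L
def f(p):
    c,L=obs(p)
    return np.concatenate([(proj(n,cage2w(c,P))[0]-uv)*w for n,P,uv,w in L])
r=least_squares(f,[.4,.2,1.5,.5,.02,.26,0],loss='soft_l1')
print(r.x,r.cost); 
c,L=obs(r.x)
for (n,P,uv,w),e in zip(L,f(r.x).reshape(-1,2)): print(n,np.round(P,3),cage2w(c,P)[0].round(3),e.round(1))
E
```

```text
[0.45251211 0.19966599 1.75584049 0.30414285 0.00857518 0.29379905
 0.00897656] 26.954867170225782
scene [-0.089 -0.239  0.292] [0.704 0.156 0.292] [0.7 0.2]
top [-0.089 -0.239  0.292] [0.704 0.156 0.292] [-0.6 -0.5]
scene [-0.084 -0.267  0.238] [0.731 0.166 0.238] [-1.3  0.4]
scene [-0.     0.     0.238] [0.453 0.2   0.238] [ 5.8 -5.5]
top [-0.     0.     0.238] [0.453 0.2   0.238] [-0.7  5.7]
top [-0.107 -0.297  0.224] [0.764 0.149 0.224] [ 0.3 -0.8]
scene [-0.107 -0.297  0.215] [0.764 0.149 0.215] [-0.4  0.2]
scene [-0.095 -0.302  0.167] [0.767 0.162 0.167] [-0.4  0. ]
scene [0.036 0.009 0.24 ] [0.437 0.233 0.24 ] [ 1.  -3.6]
scene [0.294 0.009 0.24 ] [0.39  0.487 0.24 ] [ 0.4 -0.8]
top [ 0.036 -0.319  0.24 ] [0.76  0.294 0.24 ] [-0. -1.]
top [0.036 0.009 0.24 ] [0.437 0.233 0.24 ] [ 0.8 -1.5]
top [0.294 0.009 0.24 ] [0.39  0.487 0.24 ] [0.2 0.2]
top [ 0.294 -0.319  0.24 ] [0.712 0.547 0.24 ] [-0.3 -2.9]
scene [-0.015 -0.305  0.22 ] [0.755 0.241 0.22 ] [ 0.2 -2.9]
top [-0.015 -0.305  0.22 ] [0.755 0.241 0.22 ] [-1.2 -1.5]
```

```bash
cat > fit.py <<'E'
from h import *
S=lambda u,v:(310+u/2.4-.3,240+v/2.4-.3)
T=lambda u,v:(10+u/2.5-.3,150+v/2.5-.3)
def obs(p):
    c=p[:3];th=p[3];yh=p[4];d=p[5];rh=p[6];xb=.296
    return c,[('scene',bpt(th,0,.165,.077),S(112,214)),
       ('top',bpt(th,0,.165,.077),T(484,92)),
       ('scene',gpt(th,0.28,0,.238),S(97,282)),
       ('scene',gpt(th,rh,0,.238),S(358,64)),
       ('top',gpt(th,rh,0,.238),T(462,388)),
       ('top',bpt(th,0,.225,.009),T(500,52)),
       ('scene',bpt(th,0,.225,.0),S(42,312)),
       ('scene',gpt(th,.317,0,.167),S(51,350)),
       ('scene',(36e-3,yh,.24),S(420,72)),
       ('scene',(xb,yh,.24),S(784,243)),
       ('top',(36e-3,yh-.328,.24),T(333,66)),
       ('top',(36e-3,yh,.24),T(418,428)),
       ('top',(xb,yh,.24),T(113,512)),
       ('top',(xb,yh-.328,.24),T(42,150)),
       ('scene',(-.024+d,-.305,.22),S(154,403)),
       ('top',(-.024+d,-.305,.22),T(402,74))]
def f(p):
    c,L=obs(p)
    return np.concatenate([(proj(n,cage2w(c,P))[0]-uv) for n,P,uv in L])
r=least_squares(f,[.45,.2,1.75,.3,.01,0,.01],loss='soft_l1')
print(r.x.round(4),r.cost); 
c,L=obs(r.x)
for (n,P,uv),e in zip(L,f(r.x).reshape(-1,2)): print(n,np.round(P,3),cage2w(c,P)[0].round(3),e.round(1))
th=r.x[3]; k=cage2w(c,bpt(th,0,.165,.055))[0]; print('knob',k)
J=np.linalg.inv(r.jac.T@r.jac); print('sd',np.sqrt(np.diag(J)).round(4))
json.dump(r.x.tolist(),open('fit.json','w'))
E
python3 fit.py
```

```text
Traceback (most recent call last):
  File "fit.py", line 25, in <module>
    r=least_squares(f,[.45,.2,1.75,.3,.01,0,.01],loss='soft_l1')
  File "fit.py", line 24, in f
    return np.concatenate([(proj(n,cage2w(c,P))[0]-uv) for n,P,uv in L])
                            ~~~~^^^^^^^^^^^^^^^
  File "h.py", line 5, in proj
    c=viewer.get_calibration(n); X=np.atleast_2d(X); p=X@c['R'].T+c['t']; q=p@c['camera_matrix'].T
ValueError: time passes only in moves, steps and waits
```

```bash
sed -i 's/c=viewer.get_calibration(n);/c=cal(n);/' h.py
cat >> h.py <<'E'
import functools
@functools.cache
def cal(n): return viewer.get_calibration(n)
E
python3 fit.py
```

```text
[0.4517 0.1989 1.7556 0.3006 0.0079 0.0093 0.0147] 14.37900320563641
scene [-0.088 -0.24   0.292] [0.704 0.156 0.292] [ 1.  -0.1]
top [-0.088 -0.24   0.292] [0.704 0.156 0.292] [-0.6 -0.2]
scene [-0.083 -0.267  0.238] [0.73  0.167 0.238] [-0.9  0.1]
scene [-0.004 -0.014  0.238] [0.466 0.197 0.238] [ 0.2 -1.5]
top [-0.004 -0.014  0.238] [0.466 0.197 0.238] [ 0.1 -1. ]
top [-0.106 -0.297  0.224] [0.763 0.15  0.224] [ 0.2 -0.5]
scene [-0.106 -0.297  0.215] [0.763 0.15  0.215] [-0.1  0. ]
scene [-0.094 -0.303  0.167] [0.767 0.162 0.167] [-0.  -0.2]
scene [0.036 0.008 0.24 ] [0.437 0.233 0.24 ] [ 0.7 -3.9]
scene [0.296 0.008 0.24 ] [0.39  0.488 0.24 ] [ 1.5 -0.4]
top [ 0.036 -0.32   0.24 ] [0.76  0.293 0.24 ] [ 0.3 -1. ]
top [0.036 0.008 0.24 ] [0.437 0.233 0.24 ] [ 1.2 -1.5]
top [0.296 0.008 0.24 ] [0.39  0.488 0.24 ] [-0.5  0.6]
top [ 0.296 -0.32   0.24 ] [0.712 0.549 0.24 ] [-1.  -2.6]
scene [-0.015 -0.305  0.22 ] [0.754 0.24  0.22 ] [ 0.2 -3.6]
top [-0.015 -0.305  0.22 ] [0.754 0.24  0.22 ] [-0.9 -1.1]
knob [0.7035363  0.15649793 0.27      ]
sd [0.0008 0.001  0.0056 0.0063 0.0021 0.0023 0.0023]
```

```bash
cat > go.py <<'E'
# usage: go.py x y z yaw_deg(of tool y axis) -> numbers for the move from the measured pose
import sys
from h import *
s=telemetry.state(); R=s['tcp_rot']; p=s['eef_pos']
t=np.array([float(a) for a in sys.argv[1:4]])
d=R.T@(t-p)/.3
yaw=np.degrees(np.arctan2(R[1,1],R[0,1]))
print('t',round(s['t'],2),'p',p.round(4),'yaw',yaw.round(2),'F',s['contact_force'].round(1),'w',round(s['grip_width'],4))
print('xyz',d.round(4),end=' ')
if len(sys.argv)>4:
    e=(float(sys.argv[4])-yaw+180)%360-180; print('spin',round(-e/180,4))
E
python3 go.py .7035 .1565 .36 83.4
```

```text
t 1.35 p [0.2714 0.618  0.2328] yaw 66.29 F [-0.3  0.7  0.8] w 0.0852
xyz [-1.9373 -0.8293 -0.4241] spin -0.0951
```

```bash
python3 -m creep '[{"x":0,"y":0,"z":-0.2,"spin":0,"fingers":1},{"x":0,"y":0,"z":-0.4,"spin":0,"fingers":1},{"x":-0.18,"y":-0.08,"z":-0.43,"spin":-0.03,"fingers":1},{"x":-0.36,"y":-0.155,"z":-0.43,"spin":-0.06,"fingers":1},{"x":-0.54,"y":-0.23,"z":-0.43,"spin":-0.095,"fingers":1}]' 30; python3 go.py .7035 .1565 .36 83.4
```

```text
t: 1.98
eef_pos: [0.3929, 0.4887, 0.3624]
tcp_rot: [[-0.994, 0.111, 0.001], [0.111, 0.994, 0.001], [-0.001, 0.001, -1.0]]
contact_force: [1.0, 0.0, 0.0]
grip_width: 0.0851
t 1.98 p [0.3929 0.4887 0.3624] yaw 83.64 F [1. 0. 0.] w 0.0851
xyz [-1.1515 -0.9857  0.0081] spin 0.0013
```

```bash
python3 -m creep '[{"x":-0.15,"y":-0.13,"z":0,"spin":0,"fingers":1},{"x":-0.3,"y":-0.26,"z":0,"spin":0,"fingers":1},{"x":-0.45,"y":-0.385,"z":0,"spin":0,"fingers":1},{"x":-0.6,"y":-0.515,"z":0,"spin":0,"fingers":1},{"x":-0.75,"y":-0.64,"z":0,"spin":0,"fingers":1}]'; python3 go.py .7035 .1565 .36 83.4
```

```text
t: 2.6
eef_pos: [0.5945, 0.2715, 0.362]
tcp_rot: [[-0.993, 0.115, 0.0], [0.115, 0.993, 0.0], [-0.0, 0.0, -1.0]]
contact_force: [1.1, 0.8, 0.8]
grip_width: 0.0854
t 2.6 p [0.5945 0.2715 0.362 ] yaw 83.39 F [1.1 0.8 0.8] w 0.0854
xyz [-0.405  -0.3389  0.0067] spin -0.0001
```

```bash
python3 -m creep '[{"x":-0.14,"y":-0.12,"z":0,"spin":0,"fingers":1},{"x":-0.28,"y":-0.24,"z":0,"spin":0,"fingers":1},{"x":-0.405,"y":-0.339,"z":0,"spin":0,"fingers":1},{"x":-0.405,"y":-0.339,"z":0,"spin":0,"fingers":1},{"x":-0.405,"y":-0.339,"z":0,"spin":0,"fingers":1}]'; python3 go.py .7035 .1565 .273 83.4
python3 - <<'E'
from h import *
import cv2
s=telemetry.state()
print(s['eef_pos'],s['tcp_rot'])
im=viewer.snapshot('wrist'); cv2.imwrite('pics/w1.png',im[:,:,::-1])
r=viewer.masks_of('wrist','latch_knob'); print([(d['conf'],d['xy'],d['pixels'].sum()) for d in r])
# predicted knob top/bottom & others in wrist
c=cal('wrist'); M=c['mount']; K=c['camera_matrix']
q=json.load(open('fit.json'))
def wp(X):
    pt=s['tcp_rot'].T@(X-s['eef_pos']); pc=M[:3,:3].T@(pt-M[:3,3])
    a=np.arctan2(np.hypot(*pc[:2]),pc[2]); u=pc[:2]/np.hypot(*pc[:2])*a*K[0,0]
    return u+K[:2,2]
for nm,P in (('knobtop',bpt(q[3],0,.165,.077)),('knobbot',bpt(q[3],0,.165,.033)),('barend',bpt(q[3],0,.225,.009)),('gatecorner',gpt(q[3],.28,0,.238)),('pivot',bpt(q[3],0,0,0)),('pin',(-.024+q[5],-.305,.22))):
    print(nm,wp(cage2w(q[:3],P)[0]).round(0))
E
```

```text
t: 3.22
eef_pos: [0.7022, 0.1581, 0.3614]
tcp_rot: [[-0.993, 0.116, -0.001], [0.116, 0.993, 0.001], [0.001, 0.0, -1.0]]
contact_force: [-0.6, 0.1, 0.2]
grip_width: 0.0854
t 3.23 p [0.7022 0.1581 0.3614] yaw 83.36 F [-0.6  0.1  0.2] w 0.0854
xyz [-0.0053 -0.0051  0.2948] spin -0.0002
[0.70217717 0.15814543 0.36144596] [[-9.93289240e-01  1.15652824e-01 -9.53518196e-04]
 [ 1.15652384e-01  9.93289621e-01  5.04892318e-04]
 [ 1.00551195e-03  3.91227454e-04 -9.99999418e-01]]
[(0.59, [318.2, 166.4], np.int64(4946))]
knobtop [316. 260.]
knobbot [317. 238.]
barend [317. 297.]
gatecorner [334. 265.]
pivot [317.  17.]
pin [423. 273.]
```

View pics/w1.png

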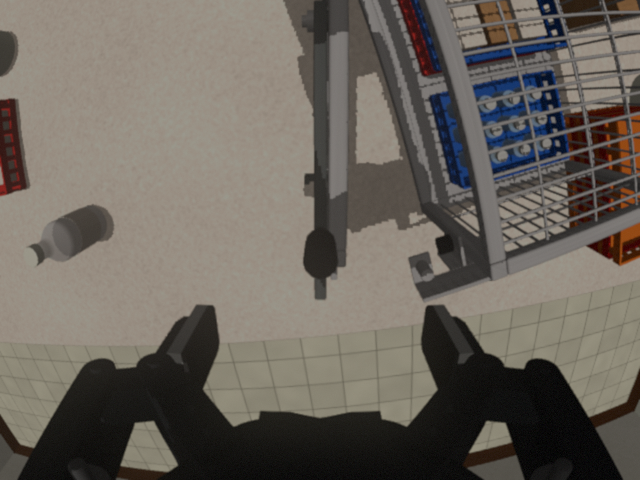

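```bash
python3 -m creep '[{"x":-0.005,"y":0,"z":0.1,"spin":0,"fingers":1},{"x":-0.005,"y":0,"z":0.2,"spin":0,"fingers":1},{"x":-0.005,"y":0,"z":0.287,"spin":0,"fingers":1},{"x":-0.005,"y":0,"z":0.287,"spin":0,"fingers":0.6},{"x":-0.005,"y":0,"z":0.287,"spin":0,"fingers":0.45}]' 30
python3 - <<'E'
from h import *
import cv2
print(telemetry.state()['grip_width'])
im=viewer.snapshot('wrist'); cv2.imwrite('pics/w2.png',im[:,:,::-1])
E
```

```text
t: 3.95
eef_pos: [0.704, 0.1589, 0.2773]
tcp_rot: [[-0.993, 0.114, 0.002], [0.114, 0.993, 0.0], [-0.002, 0.001, -1.0]]
contact_force: [0.7, 0.7, -0.2]
grip_width: 0.0518
0.05181217087955487
```

View pics/w2.png

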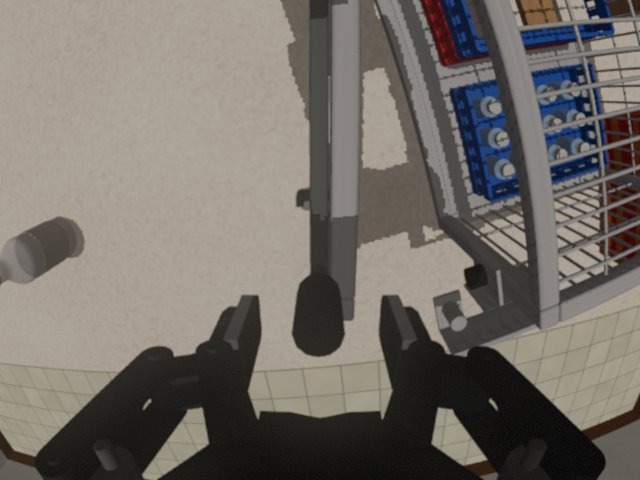

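Run:
```python
from h import *
c=cal('wrist'); M=c['mount']; K=c['camera_matrix']
def wt(pt):
    pc=M[:3,:3].T@(np.array(pt)-M[:3,3]); h=np.hypot(*pc[:2]); return pc[:2]/h*np.arctan2(h,pc[2])*K[0,0]+K[:2,2]
# knob top at z .292 -> tool z = .277-.292
for x in (-.02,-.01,0,.01,.02): print(x,wt((x,0,-.015)).round(),wt((x,0,.029)).round())
```

```text
-0.02 [318. 373.] [318. 320.]
-0.01 [318. 354.] [318. 304.]
0 [318. 333.] [318. 286.]
0.01 [318. 312.] [318. 268.]
0.02 [317. 288.] [318. 249.]
```

```bash
python3 -m creep '[{"x":0,"y":0,"z":0,"spin":0,"fingers":0.3},{"x":0,"y":0,"z":0,"spin":0,"fingers":0.2},{"x":0,"y":0,"z":0,"spin":0,"fingers":0.15},{"x":0,"y":0,"z":0,"spin":0,"fingers":0.15},{"x":0,"y":0,"z":0,"spin":0,"fingers":0.15}]' 30
```

```text
t: 4.62
eef_pos: [0.7046, 0.1581, 0.2778]
tcp_rot: [[-0.993, 0.115, 0.003], [0.115, 0.993, 0.001], [-0.003, 0.001, -1.0]]
contact_force: [-0.4, 1.3, 6.1]
grip_width: 0.0206
```

```bash
python3 -m creep '[{"x":0.006,"y":0,"z":-0.0165,"spin":0,"fingers":0.15},{"x":0.013,"y":0,"z":-0.033,"spin":0,"fingers":0.15},{"x":0.02,"y":0,"z":-0.049,"spin":0,"fingers":0.15},{"x":0.028,"y":0,"z":-0.064,"spin":0,"fingers":0.15},{"x":0.035,"y":0,"z":-0.079,"spin":0,"fingers":0.15}]'
python3 - <<'E'
from h import *
import cv2
s=telemetry.state();print(s['contact_force'],s['torque'],s['joint_torque'])
im=viewer.snapshot('wrist'); cv2.imwrite('pics/w3.png',im[:,:,::-1])
im=viewer.snapshot('scene'); cv2.imwrite('pics/s3.png',cv2.resize(im[240:480,310:640,::-1],None,fx=2.4,fy=2.4,interpolation=cv2.INTER_CUBIC))
E
```

```text
t: 5.25
eef_pos: [0.6926, 0.1591, 0.2991]
tcp_rot: [[-0.993, 0.115, -0.002], [0.115, 0.993, -0.0], [0.002, -0.001, -1.0]]
contact_force: [1.2, -0.0, -2.9]
grip_width: 0.0204
[ 1.20300477 -0.005213   -2.85527848] [-0.08052203 -0.2311174   0.04494885] [ 6.46847505e-01 -5.59943283e+01 -3.81174302e+01  2.80566467e-01
  6.35433253e-01 -2.01194402e-02]
```

View pics/w3.png

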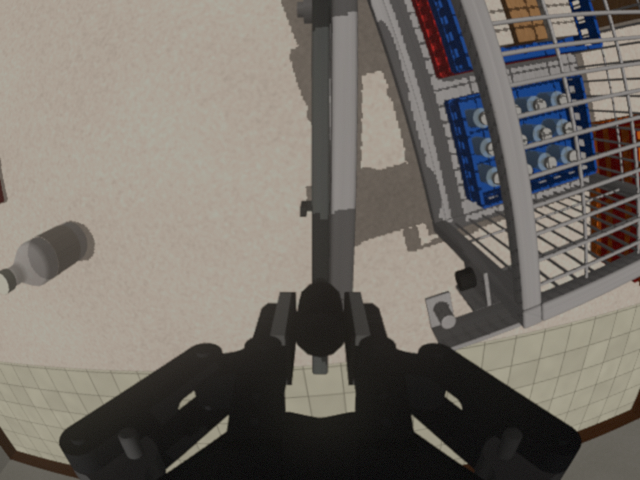

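View pics/s3.png

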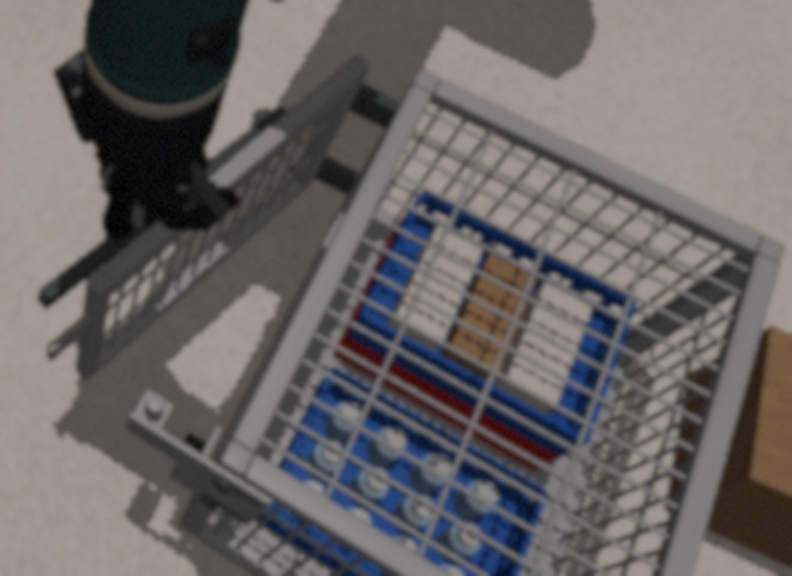

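```bash
cat > arc.py <<'E'
# arc.py dtheta_deg list : rows for rotating about hinge by given CCW world degrees from the measured pose
import sys
from h import *
q=json.load(open('fit.json'))
s=telemetry.state(); R=s['tcp_rot']; p=s['eef_pos']; h=np.array(q[:2])
v=p[:2]-h
ang=np.degrees(np.arctan2(v[1],v[0])+np.arctan2(.013,np.hypot(*v)))
yaw=np.degrees(np.arctan2(R[1,1],R[0,1]))
print('t',round(s['t'],2),'p',p.round(4),'r',np.hypot(*v).round(4),'theta',round(np.degrees(q[2])-90-ang,2),'deg; yaw-gate',round(yaw-ang-90,2))
nx=np.array([-v[1],v[0]])/np.hypot(*v); F=s['contact_force']; print('F',F.round(1),'Ftan',(F[:2]@nx).round(1),'Frad',(F[:2]@v/np.hypot(*v)).round(1),'w',round(s['grip_width'],4))
for a in sys.argv[1:]:
    a=np.radians(float(a)); Rz=np.array([[np.cos(a),-np.sin(a)],[np.sin(a),np.cos(a)]])
    d=R.T@np.r_[Rz@v-v,0]/.3
    print(np.degrees(a).round(2),d.round(4),'spin',round(-np.degrees(a)/180,4))
E
python3 arc.py 1.5 3 4.5 6 7.5
```

```text
t 5.35 p [0.6924 0.1592 0.2994] r 0.2439 theta 16.91 deg; yaw-gate -0.28
F [ 0.7  0.4 -1.5] Ftan 0.5 Frad 0.6 w 0.0206
1.5 [-0.0007  0.0213 -0.    ] spin -0.0083
3.0 [-0.0009  0.0426 -0.    ] spin -0.0167
4.5 [-0.0006  0.0638 -0.    ] spin -0.025
6.0 [ 0.0003  0.0851 -0.    ] spin -0.0333
7.5 [ 0.0018  0.1063 -0.    ] spin -0.0417
```

```bash
python3 -m creep '[{"x":-0.0007,"y":0.021,"z":0,"spin":-0.008,"fingers":0.15},{"x":-0.0009,"y":0.043,"z":0,"spin":-0.017,"fingers":0.15},{"x":-0.0006,"y":0.064,"z":0,"spin":-0.025,"fingers":0.15},{"x":0.0003,"y":0.085,"z":0,"spin":-0.033,"fingers":0.15},{"x":0.0018,"y":0.106,"z":0,"spin":-0.042,"fingers":0.15}]'; python3 arc.py 1.2 2.4 3.6 4.8 6
```

```text
t: 5.98
eef_pos: [0.6961, 0.1914, 0.2989]
tcp_rot: [[-1.0, -0.019, -0.001], [-0.019, 1.0, -0.0], [0.001, -0.0, -1.0]]
contact_force: [-0.6, -1.0, -3.8]
grip_width: 0.0209
t 5.97 p [0.6961 0.1914 0.2989] r 0.2445 theta 9.31 deg; yaw-gate -0.22
F [-0.6 -1.  -3.8] Ftan -1.1 Frad -0.6 w 0.0209
1.2 [-0.0007  0.0171 -0.    ] spin -0.0067
2.4 [-0.001   0.0341 -0.    ] spin -0.0133
3.6 [-0.0009  0.0512 -0.    ] spin -0.02
4.8 [-0.0005  0.0683 -0.    ] spin -0.0267
6.0 [ 0.0003  0.0853 -0.    ] spin -0.0333
```

```bash
python3 -m creep '[{"x":-0.0007,"y":0.017,"z":0,"spin":-0.0067,"fingers":0.15},{"x":-0.001,"y":0.034,"z":0,"spin":-0.013,"fingers":0.15},{"x":-0.001,"y":0.048,"z":0,"spin":-0.018,"fingers":0.15},{"x":-0.001,"y":0.060,"z":0,"spin":-0.023,"fingers":0.15},{"x":-0.0006,"y":0.068,"z":0,"spin":-0.0265,"fingers":0.15}]'; python3 arc.py .5 1 2 3
python3 - <<'E'
from h import *
import cv2
im=viewer.snapshot('wrist'); cv2.imwrite('pics/w4.png',im[:,:,::-1])
im=viewer.snapshot('top'); cv2.imwrite('pics/t4.png',cv2.resize(im[150:370,10:250,::-1],None,fx=2.5,fy=2.5,interpolation=cv2.INTER_CUBIC))
E
```

```text
t: 6.6
eef_pos: [0.6959, 0.2114, 0.299]
tcp_rot: [[-0.995, -0.1, -0.001], [-0.1, 0.995, -0.0], [0.001, -0.0, -1.0]]
contact_force: [-3.3, -0.6, -4.6]
grip_width: 0.0207
t 6.6 p [0.6959 0.2114 0.299 ] r 0.2445 theta 4.62 deg; yaw-gate -0.21
F [-3.3 -0.6 -4.6] Ftan -0.5 Frad -3.3 w 0.0207
0.5 [-0.0003  0.0071 -0.    ] spin -0.0028
1.0 [-0.0006  0.0142 -0.    ] spin -0.0056
2.0 [-0.0009  0.0284 -0.    ] spin -0.0111
3.0 [-0.001   0.0427 -0.    ] spin -0.0167
```

View pics/w4.png

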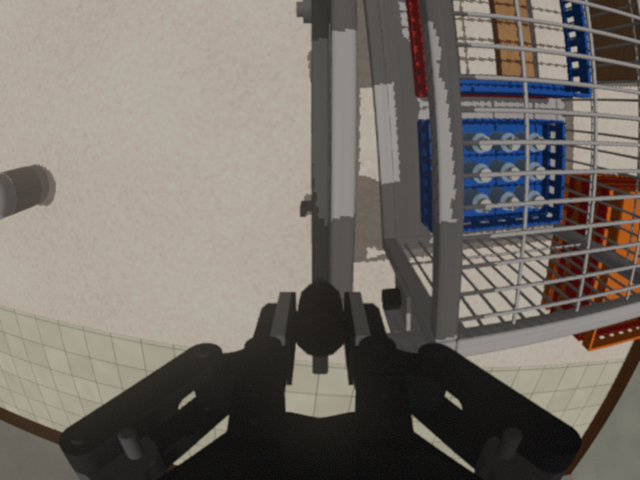

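View pics/t4.png

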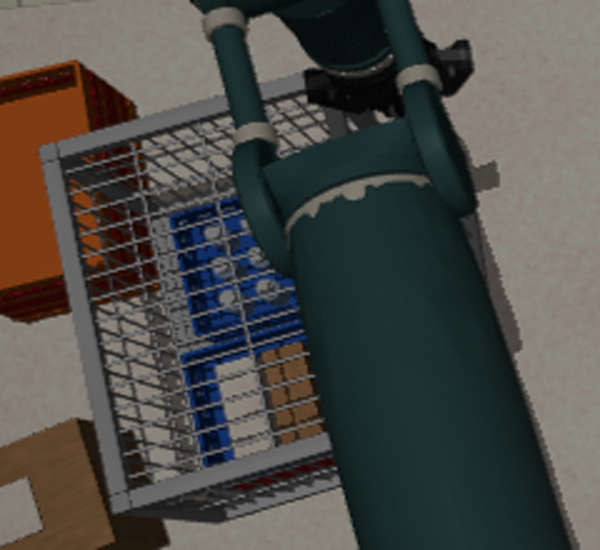

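```bash
python3 -m creep '[{"x":-0.0002,"y":0.005,"z":0,"spin":-0.002,"fingers":0.15},{"x":-0.0004,"y":0.010,"z":0,"spin":-0.004,"fingers":0.15},{"x":-0.0006,"y":0.015,"z":0,"spin":-0.006,"fingers":0.15},{"x":-0.0008,"y":0.020,"z":0,"spin":-0.008,"fingers":0.15},{"x":-0.0009,"y":0.025,"z":0,"spin":-0.01,"fingers":0.15}]'; python3 arc.py .5 1 2
python3 - <<'E'
from h import *
import cv2
im=viewer.snapshot('scene'); cv2.imwrite('pics/s5.png',cv2.resize(im[240:480,310:640,::-1],None,fx=2.4,fy=2.4,interpolation=cv2.INTER_CUBIC))
E
```

```text
t: 7.32
eef_pos: [0.6955, 0.2187, 0.299]
tcp_rot: [[-0.991, -0.131, -0.001], [-0.131, 0.991, -0.0], [0.001, -0.0, -1.0]]
contact_force: [-5.1, -1.2, -6.5]
grip_width: 0.0204
t 7.33 p [0.6955 0.2187 0.299 ] r 0.2446 theta 2.9 deg; yaw-gate -0.14
F [-5.1 -1.2 -6.5] Ftan -0.8 Frad -5.1 w 0.0204
0.5 [-0.0003  0.0071 -0.    ] spin -0.0028
1.0 [-0.0006  0.0142 -0.    ] spin -0.0056
2.0 [-0.0009  0.0284 -0.    ] spin -0.0111
```

View pics/s5.png

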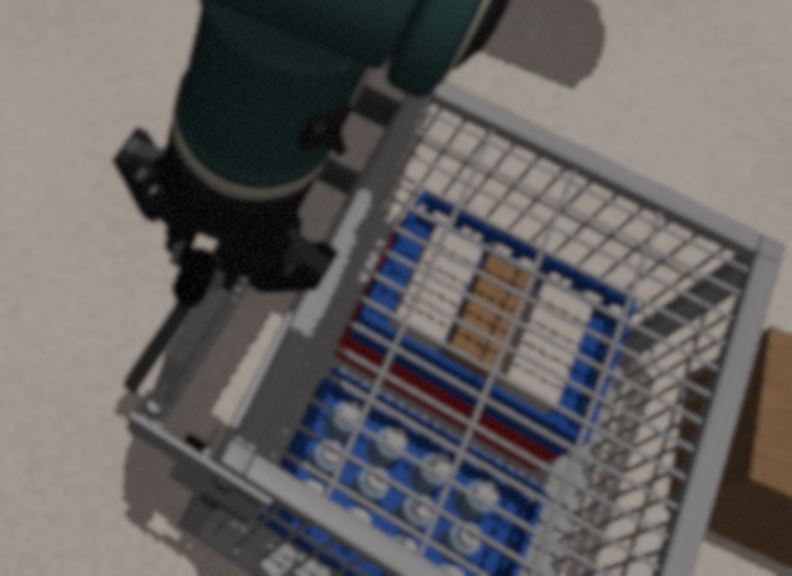

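```bash
python3 -m creep '[{"x":0.001,"y":0.004,"z":0,"spin":-0.0015,"fingers":0.15},{"x":0.002,"y":0.008,"z":0,"spin":-0.003,"fingers":0.15},{"x":0.003,"y":0.012,"z":0,"spin":-0.0045,"fingers":0.15},{"x":0.003,"y":0.016,"z":0,"spin":-0.006,"fingers":0.15},{"x":0.003,"y":0.02,"z":0,"spin":-0.0075,"fingers":0.15}]'; python3 arc.py 1
```

```text
t: 8.0
eef_pos: [0.6946, 0.2246, 0.2997]
tcp_rot: [[-0.988, -0.155, 0.001], [-0.155, 0.988, 0.0], [-0.001, -0.0, -1.0]]
contact_force: [-2.0, -0.8, -4.6]
grip_width: 0.0206
t 8.0 p [0.6946 0.2246 0.2997] r 0.2442 theta 1.5 deg; yaw-gate -0.2
F [-2.  -0.8 -4.6] Ftan -0.6 Frad -2.1 w 0.0206
1.0 [-0.0006  0.0142 -0.    ] spin -0.0056
```

```bash
python3 -m creep '[{"x":0,"y":0.004,"z":0,"spin":-0.0015,"fingers":0.15},{"x":0,"y":0.008,"z":0,"spin":-0.003,"fingers":0.15},{"x":0,"y":0.012,"z":0,"spin":-0.0045,"fingers":0.15},{"x":0,"y":0.016,"z":0,"spin":-0.006,"fingers":0.15},{"x":0,"y":0.016,"z":0,"spin":-0.006,"fingers":0.15}]'; python3 arc.py 1
```

```text
t: 8.62
eef_pos: [0.6939, 0.2295, 0.2998]
tcp_rot: [[-0.985, -0.173, 0.001], [-0.173, 0.985, 0.001], [-0.001, 0.0, -1.0]]
contact_force: [-2.3, -0.7, -3.4]
grip_width: 0.0205
t 8.62 p [0.6939 0.2295 0.2998] r 0.2441 theta 0.33 deg; yaw-gate -0.3
F [-2.3 -0.7 -3.4] Ftan -0.4 Frad -2.4 w 0.0205
1.0 [-0.0006  0.0142  0.    ] spin -0.0056
```

```bash
python3 -m creep '[{"x":0,"y":0.002,"z":0,"spin":-0.0008,"fingers":0.15},{"x":0,"y":0.004,"z":0,"spin":-0.0016,"fingers":0.15},{"x":0,"y":0.006,"z":0,"spin":-0.0024,"fingers":0.15},{"x":0,"y":0.008,"z":0,"spin":-0.0032,"fingers":0.15},{"x":0,"y":0.01,"z":0,"spin":-0.004,"fingers":0.15}]'; python3 arc.py
```

```text
t: 9.25
eef_pos: [0.6935, 0.2323, 0.2998]
tcp_rot: [[-0.983, -0.185, 0.001], [-0.185, 0.983, 0.0], [-0.001, 0.0, -1.0]]
contact_force: [2.0, 0.7, -2.7]
grip_width: 0.0208
t 9.25 p [0.6935 0.2323 0.2998] r 0.244 theta -0.33 deg; yaw-gate -0.24
F [ 2.   0.7 -2.7] Ftan 0.4 Frad 2.1 w 0.0208
```

```bash
python3 -m creep '[{"x":0,"y":0.002,"z":0,"spin":-0.0008,"fingers":0.15},{"x":0,"y":0.004,"z":0,"spin":-0.0016,"fingers":0.15},{"x":0,"y":0.006,"z":0,"spin":-0.0024,"fingers":0.15},{"x":0,"y":0.008,"z":0,"spin":-0.0032,"fingers":0.15},{"x":0,"y":0.01,"z":0,"spin":-0.004,"fingers":0.15}]'; python3 arc.py
python3 - <<'E'
from h import *
import cv2
im=viewer.snapshot('scene'); cv2.imwrite('pics/s6.png',cv2.resize(im[320:460,330:480,::-1],None,fx=4,fy=4,interpolation=cv2.INTER_CUBIC))
E
```

```text
t: 9.88
eef_pos: [0.693, 0.2353, 0.2999]
tcp_rot: [[-0.98, -0.198, 0.002], [-0.198, 0.98, 0.0], [-0.002, 0.0, -1.0]]
contact_force: [3.8, -0.1, -1.1]
grip_width: 0.0204
t 9.88 p [0.693  0.2353 0.2999] r 0.244 theta -1.04 deg; yaw-gate -0.23
F [ 3.8 -0.1 -1.1] Ftan -0.6 Frad 3.7 w 0.0204
```

View pics/s6.png

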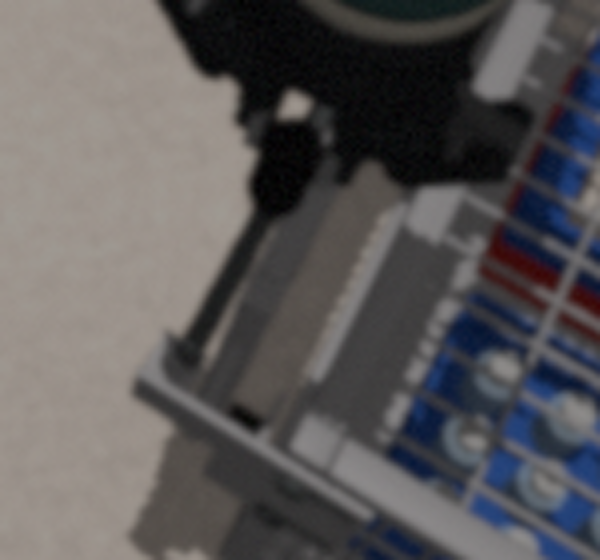

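```bash
python3 -m creep '[{"x":-0.001,"y":0.002,"z":0,"spin":-0.0008,"fingers":0.15},{"x":-0.002,"y":0.004,"z":0,"spin":-0.0016,"fingers":0.15},{"x":-0.003,"y":0.006,"z":0,"spin":-0.0024,"fingers":0.15},{"x":-0.003,"y":0.008,"z":0,"spin":-0.0032,"fingers":0.15},{"x":-0.003,"y":0.01,"z":0,"spin":-0.004,"fingers":0.15}]'; python3 arc.py
```

```text
t: 10.55
eef_pos: [0.6928, 0.2383, 0.2994]
tcp_rot: [[-0.978, -0.21, 0.0], [-0.21, 0.978, 0.0], [-0.0, 0.0, -1.0]]
contact_force: [4.4, 0.2, -1.4]
grip_width: 0.0206
t 10.55 p [0.6928 0.2383 0.2994] r 0.2442 theta -1.75 deg; yaw-gate -0.22
F [ 4.4  0.2 -1.4] Ftan -0.6 Frad 4.3 w 0.0206
```

```bash
python3 -m creep '[{"x":-0.001,"y":0.001,"z":0,"spin":-0.0003,"fingers":0.15},{"x":-0.002,"y":0.002,"z":0,"spin":-0.0006,"fingers":0.15},{"x":-0.002,"y":0.003,"z":0,"spin":-0.001,"fingers":0.15},{"x":-0.002,"y":0.004,"z":0,"spin":-0.0015,"fingers":0.15},{"x":-0.002,"y":0.004,"z":0,"spin":-0.0015,"fingers":0.15}]'; python3 arc.py
```

```text
t: 11.18
eef_pos: [0.6928, 0.2395, 0.2991]
tcp_rot: [[-0.977, -0.214, -0.001], [-0.214, 0.977, -0.0], [0.001, -0.0, -1.0]]
contact_force: [2.5, 0.3, -0.4]
grip_width: 0.0203
t 11.18 p [0.6928 0.2395 0.2991] r 0.2445 theta -2.02 deg; yaw-gate -0.23
F [ 2.5  0.3 -0.4] Ftan -0.1 Frad 2.5 w 0.0203
```

Run:
```python
from h import *
import cv2
im=viewer.snapshot('wrist'); cv2.imwrite('pics/w7.png',im[:,:,::-1])
im=viewer.snapshot('scene'); cv2.imwrite('pics/s7.png',cv2.resize(im[320:460,330:480,::-1],None,fx=4,fy=4,interpolation=cv2.INTER_CUBIC))
```

```text
(no output)
```

View pics/w7.png

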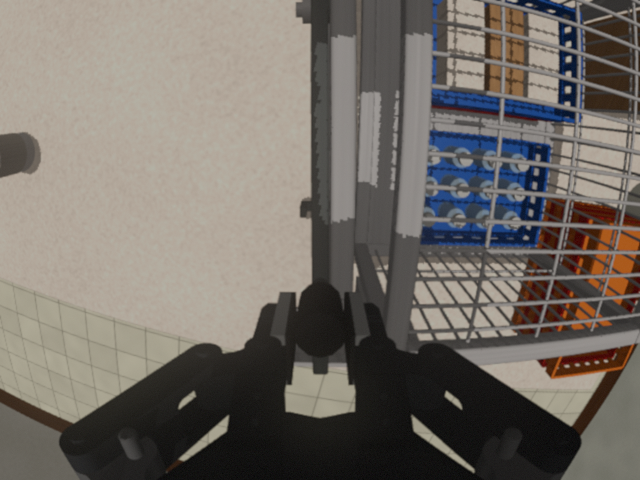

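View pics/s7.png

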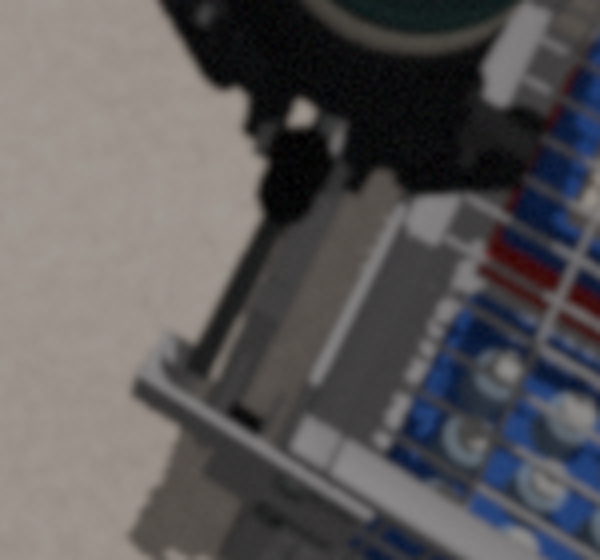

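```bash
python3 -m creep '[{"x":0,"y":0.001,"z":0,"spin":-0.0003,"fingers":0.15},{"x":0,"y":0.002,"z":0,"spin":-0.0006,"fingers":0.15},{"x":0,"y":0.003,"z":0,"spin":-0.001,"fingers":0.15},{"x":0,"y":0.004,"z":0,"spin":-0.0015,"fingers":0.15},{"x":0,"y":0.004,"z":0,"spin":-0.0015,"fingers":0.15}]'; python3 arc.py
```

```text
t: 11.9
eef_pos: [0.6927, 0.2399, 0.2991]
tcp_rot: [[-0.976, -0.219, -0.001], [-0.219, 0.976, -0.001], [0.001, -0.001, -1.0]]
contact_force: [1.4, -4.6, -3.2]
grip_width: 0.0206
t 11.9 p [0.6927 0.2399 0.2991] r 0.2445 theta -2.11 deg; yaw-gate -0.07
F [ 1.4 -4.6 -3.2] Ftan -4.8 Frad 0.6 w 0.0206
```

```bash
python3 -m creep '[{"x":0,"y":0.001,"z":0,"spin":-0.0003,"fingers":0.15},{"x":0,"y":0.002,"z":0,"spin":-0.0006,"fingers":0.15},{"x":0,"y":0.003,"z":0,"spin":-0.001,"fingers":0.15},{"x":0,"y":0.003,"z":0,"spin":-0.001,"fingers":0.15},{"x":0,"y":0.003,"z":0,"spin":-0.001,"fingers":0.15}]'; python3 arc.py
```

```text
t: 12.52
eef_pos: [0.6927, 0.2401, 0.2991]
tcp_rot: [[-0.975, -0.221, -0.0], [-0.221, 0.975, -0.002], [0.001, -0.002, -1.0]]
contact_force: [2.4, -6.5, -2.8]
grip_width: 0.0205
t 12.53 p [0.6927 0.2401 0.2991] r 0.2445 theta -2.16 deg; yaw-gate 0.04
F [ 2.4 -6.5 -2.8] Ftan -6.8 Frad 1.3 w 0.0205
```

```bash
python3 -m creep '[{"x":0,"y":0.002,"z":0,"spin":0,"fingers":0.15},{"x":0,"y":0.004,"z":0,"spin":0,"fingers":0.15},{"x":0,"y":0.006,"z":0,"spin":0,"fingers":0.15},{"x":0,"y":0.006,"z":0,"spin":0,"fingers":0.15},{"x":0,"y":0.006,"z":0,"spin":0,"fingers":0.15}]'; python3 arc.py; python3 -c "
from h import *
for i in range(1): print(telemetry.state()['torque'])"
```

```text
t: 13.15
eef_pos: [0.6927, 0.2404, 0.2991]
tcp_rot: [[-0.975, -0.221, 0.0], [-0.221, 0.975, -0.005], [0.001, -0.004, -1.0]]
contact_force: [3.0, -10.1, -2.8]
grip_width: 0.0203
t 13.15 p [0.6927 0.2404 0.2991] r 0.2445 theta -2.23 deg; yaw-gate -0.07
F [  3.  -10.1  -2.8] Ftan -10.5 Frad 1.2 w 0.0203
[-1.48930723 -0.55771821 -0.03503446]
```

```bash
python3 -m creep '[{"x":0,"y":0.002,"z":0,"spin":0,"fingers":0.15},{"x":0,"y":0.004,"z":0,"spin":0,"fingers":0.15},{"x":0,"y":0.006,"z":0,"spin":0,"fingers":0.15},{"x":0,"y":0.008,"z":0,"spin":0,"fingers":0.15},{"x":0,"y":0.008,"z":0,"spin":0,"fingers":0.15}]'; python3 arc.py
```

```text
t: 13.78
eef_pos: [0.6927, 0.2408, 0.299]
tcp_rot: [[-0.976, -0.22, 0.001], [-0.22, 0.975, -0.008], [0.001, -0.008, -1.0]]
contact_force: [4.4, -14.5, -2.1]
grip_width: 0.0208
t 13.78 p [0.6927 0.2408 0.299 ] r 0.2445 theta -2.34 deg; yaw-gate -0.22
F [  4.4 -14.5  -2.1] Ftan -15.1 Frad 1.8 w 0.0208
```

```bash
python3 -m creep '[{"x":0,"y":0.002,"z":0,"spin":0,"fingers":0.15},{"x":0,"y":0.004,"z":0,"spin":0,"fingers":0.15},{"x":0,"y":0.005,"z":0,"spin":0,"fingers":0.15},{"x":0,"y":0.005,"z":0,"spin":0,"fingers":0.15},{"x":0,"y":0.005,"z":0,"spin":0,"fingers":0.15}]'; python3 arc.py
```

```text
t: 14.4
eef_pos: [0.6926, 0.2411, 0.2989]
tcp_rot: [[-0.976, -0.219, 0.001], [-0.219, 0.976, -0.009], [0.001, -0.009, -1.0]]
contact_force: [4.9, -15.9, -2.6]
grip_width: 0.0205
t 14.4 p [0.6926 0.2411 0.2989] r 0.2446 theta -2.39 deg; yaw-gate -0.3
F [  4.9 -15.9  -2.6] Ftan -16.5 Frad 2.0 w 0.0205
```

```bash
python3 -m creep '[{"x":-0.003,"y":0.002,"z":0.007,"spin":0,"fingers":0.15},{"x":-0.007,"y":0.002,"z":0.015,"spin":0,"fingers":0.15},{"x":-0.011,"y":0.002,"z":0.023,"spin":0,"fingers":0.15},{"x":-0.015,"y":0.002,"z":0.03,"spin":0,"fingers":0.15},{"x":-0.015,"y":0.002,"z":0.03,"spin":0,"fingers":0.15}]'; python3 arc.py
```

```text
t: 15.02
eef_pos: [0.6972, 0.2422, 0.2903]
tcp_rot: [[-0.976, -0.219, 0.002], [-0.219, 0.976, -0.01], [0.001, -0.01, -1.0]]
contact_force: [5.4, -17.7, -1.1]
grip_width: 0.0209
t 15.03 p [0.6972 0.2422 0.2903] r 0.2493 theta -2.41 deg; yaw-gate -0.34
F [  5.4 -17.7  -1.1] Ftan -18.4 Frad 2.3 w 0.0209
```

```bash
python3 -m creep '[{"x":-0.003,"y":-0.001,"z":0.007,"spin":0,"fingers":0.15},{"x":-0.006,"y":-0.001,"z":0.014,"spin":0,"fingers":0.15},{"x":-0.009,"y":-0.001,"z":0.021,"spin":0,"fingers":0.15},{"x":-0.011,"y":-0.001,"z":0.026,"spin":0,"fingers":0.15},{"x":-0.011,"y":-0.001,"z":0.026,"spin":0,"fingers":0.15}]'; python3 arc.py
```

```text
t: 15.65
eef_pos: [0.7007, 0.243, 0.283]
tcp_rot: [[-0.976, -0.219, 0.002], [-0.219, 0.976, -0.009], [-0.0, -0.009, -1.0]]
contact_force: [6.0, -16.7, -0.5]
grip_width: 0.0205
t 15.65 p [0.7007 0.243  0.283 ] r 0.2528 theta -2.4 deg; yaw-gate -0.31
F [  6.  -16.7  -0.5] Ftan -17.5 Frad 3.0 w 0.0205
```

```bash
python3 -m creep '[{"x":-0.002,"y":0,"z":0.005,"spin":0,"fingers":0.15},{"x":-0.004,"y":0,"z":0.01,"spin":0,"fingers":0.15},{"x":-0.006,"y":0,"z":0.015,"spin":0,"fingers":0.15},{"x":-0.007,"y":0,"z":0.018,"spin":0,"fingers":0.15},{"x":-0.007,"y":0,"z":0.018,"spin":0,"fingers":0.15}]'; python3 arc.py
python3 - <<'E'
from h import *
import cv2
im=viewer.snapshot('scene'); cv2.imwrite('pics/s8.png',cv2.resize(im[320:460,330:480,::-1],None,fx=4,fy=4,interpolation=cv2.INTER_CUBIC))
E
```

```text
t: 16.27
eef_pos: [0.703, 0.2435, 0.278]
tcp_rot: [[-0.976, -0.22, 0.003], [-0.22, 0.976, -0.009], [-0.001, -0.009, -1.0]]
contact_force: [5.6, -15.7, 0.6]
grip_width: 0.0207
t 16.27 p [0.703  0.2435 0.278 ] r 0.2552 theta -2.4 deg; yaw-gate -0.31
F [  5.6 -15.7   0.6] Ftan -16.4 Frad 2.8 w 0.0207
```

View pics/s8.png

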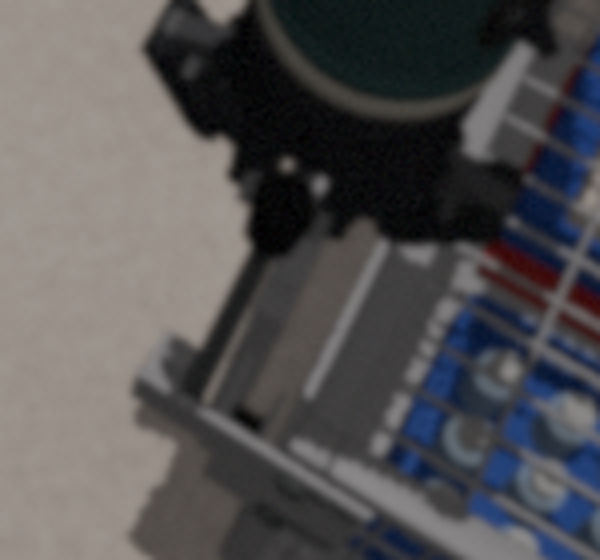

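```bash
python3 -m creep '[{"x":0,"y":0,"z":0.003,"spin":0,"fingers":0.15},{"x":0,"y":0,"z":0.006,"spin":0,"fingers":0.15},{"x":0,"y":0,"z":0.006,"spin":0,"fingers":0.15},{"x":0,"y":0,"z":0.006,"spin":0,"fingers":0.15},{"x":0,"y":0,"z":0.006,"spin":0,"fingers":0.15}]'; python3 arc.py
```

```text
t: 16.95
eef_pos: [0.7031, 0.2435, 0.2778]
tcp_rot: [[-0.976, -0.22, 0.005], [-0.22, 0.976, -0.009], [-0.003, -0.009, -1.0]]
contact_force: [4.5, -16.9, 3.7]
grip_width: 0.0208
t 16.95 p [0.7031 0.2435 0.2778] r 0.2553 theta -2.4 deg; yaw-gate -0.31
F [  4.5 -16.9   3.7] Ftan -17.4 Frad 1.4 w 0.0208
```

```bash
python3 -m creep '[{"x":0,"y":-0.004,"z":0,"spin":0,"fingers":0.15},{"x":0,"y":-0.008,"z":0,"spin":0,"fingers":0.15},{"x":0,"y":-0.012,"z":0,"spin":0,"fingers":0.15},{"x":0,"y":-0.016,"z":0,"spin":0,"fingers":0.15},{"x":0,"y":-0.019,"z":0,"spin":0,"fingers":0.15}]'; python3 arc.py
```

```text
t: 17.58
eef_pos: [0.7033, 0.2429, 0.2778]
tcp_rot: [[-0.975, -0.221, 0.003], [-0.221, 0.975, -0.001], [-0.003, -0.001, -1.0]]
contact_force: [2.7, -4.8, 3.4]
grip_width: 0.0208
t 17.57 p [0.7033 0.2429 0.2778] r 0.2554 theta -2.26 deg; yaw-gate -0.06
F [ 2.7 -4.8  3.4] Ftan -5.2 Frad 1.8 w 0.0208
```

```bash
python3 -m creep '[{"x":0,"y":-0.003,"z":0,"spin":0,"fingers":0.15},{"x":0,"y":-0.006,"z":0,"spin":0,"fingers":0.15},{"x":0,"y":-0.007,"z":0,"spin":0,"fingers":0.15},{"x":0,"y":-0.007,"z":0,"spin":0,"fingers":0.15},{"x":0,"y":-0.007,"z":0,"spin":0,"fingers":0.15}]'; python3 arc.py
```

```text
t: 18.2
eef_pos: [0.7033, 0.2429, 0.2778]
tcp_rot: [[-0.975, -0.222, 0.003], [-0.222, 0.975, 0.002], [-0.003, 0.001, -1.0]]
contact_force: [1.5, -1.3, 5.7]
grip_width: 0.0205
t 18.2 p [0.7033 0.2429 0.2778] r 0.2554 theta -2.25 deg; yaw-gate 0.01
F [ 1.5 -1.3  5.7] Ftan -1.6 Frad 1.3 w 0.0205
```

```bash
python3 -m creep '[{"x":0,"y":-0.003,"z":0,"spin":0,"fingers":0.25},{"x":0,"y":-0.003,"z":0,"spin":0,"fingers":0.4},{"x":0,"y":-0.003,"z":0,"spin":0,"fingers":0.6},{"x":0,"y":-0.003,"z":0,"spin":0,"fingers":0.6},{"x":0,"y":-0.003,"z":0,"spin":0,"fingers":0.6}]'; python3 arc.py
python3 - <<'E'
from h import *
import cv2
im=viewer.snapshot('wrist'); cv2.imwrite('pics/w9.png',im[:,:,::-1])
E
```

```text
t: 18.82
eef_pos: [0.7026, 0.2413, 0.2748]
tcp_rot: [[-0.975, -0.222, -0.001], [-0.222, 0.975, -0.0], [0.001, 0.0, -1.0]]
contact_force: [0.3, -0.2, -0.4]
grip_width: 0.0512
t 18.82 p [0.7026 0.2413 0.2748] r 0.2544 theta -1.93 deg; yaw-gate 0.31
F [ 0.3 -0.2 -0.4] Ftan -0.3 Frad 0.3 w 0.0512
```

View pics/w9.png

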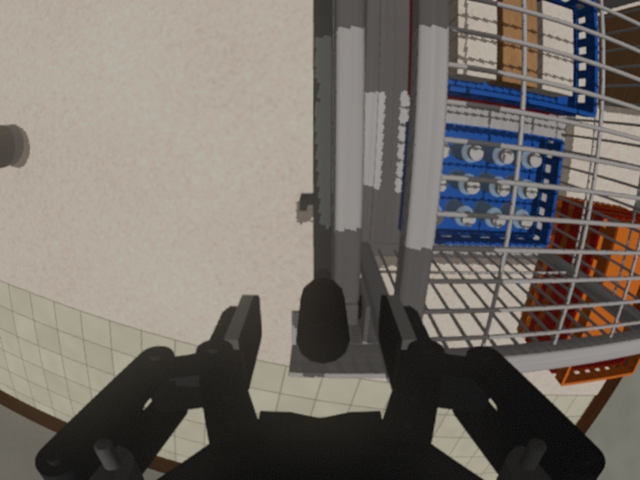

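Released, with the knob (323,320) clear between the pads. Rise straight up, then look.

```bash
python3 -m creep '[{"x":0,"y":0,"z":-0.05,"spin":0,"fingers":0.6},{"x":0,"y":0,"z":-0.15,"spin":0,"fingers":0.6},{"x":0,"y":0,"z":-0.3,"spin":0,"fingers":0.6},{"x":0.12,"y":0,"z":-0.4,"spin":0,"fingers":0.6},{"x":0.25,"y":0,"z":-0.45,"spin":0,"fingers":0.6}]'; python3 arc.py
python3 - <<'E'
from h import *
import cv2
im=viewer.snapshot('wrist'); cv2.imwrite('pics/w10.png',im[:,:,::-1])
im=viewer.snapshot('scene'); cv2.imwrite('pics/s10.png',cv2.resize(im[320:460,330:480,::-1],None,fx=4,fy=4,interpolation=cv2.INTER_CUBIC))
cv2.imwrite('pics/s10f.png',im[:,:,::-1])
E
```

```text
t: 19.5
eef_pos: [0.63, 0.2246, 0.4145]
tcp_rot: [[-0.975, -0.222, 0.005], [-0.222, 0.975, 0.002], [-0.005, 0.001, -1.0]]
contact_force: [-0.2, 1.1, 0.4]
grip_width: 0.0514
t 19.5 p [0.63   0.2246 0.4145] r 0.1801 theta -1.75 deg; yaw-gate 0.48
F [-0.2  1.1  0.4] Ftan 1.1 Frad -0.0 w 0.0514
```

View pics/w10.png

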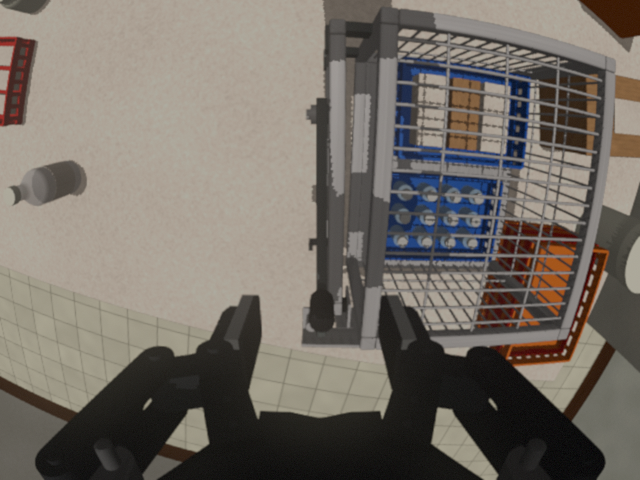

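View pics/s10.png

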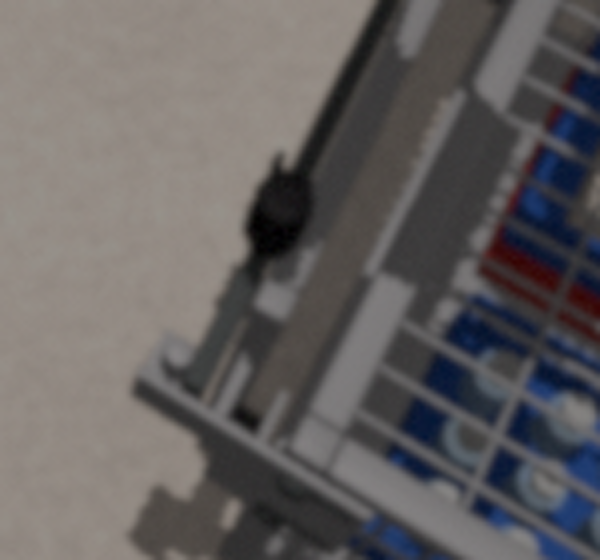

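View pics/s10f.png

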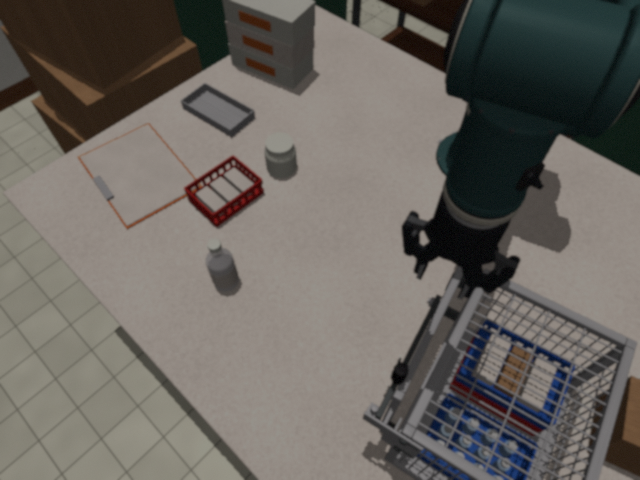

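Run:
```python
from h import *
q=json.load(open('fit.json'))
for th in (-.04,-.03):
  for b in (0,.065): 
    f=lambda P: ((proj('scene',cage2w(q[:3],P))[0]-[330,320])*4).round(0)
    print(th,b,'knobtop',f(bpt(th,b,.165,.077)),'barend',f(bpt(th,b,.225,.009)),'end low',f(bpt(th,b,.225,-.009)))
print('pin',f((-.024+.010,-.305,.22)))
```

```text
-0.04 0 knobtop [289. 186.] barend [197. 377.] end low [193. 389.]
-0.04 0.065 knobtop [300. 164.] barend [202. 365.] end low [196. 380.]
-0.03 0 knobtop [283. 182.] barend [190. 373.] end low [185. 384.]
-0.03 0.065 knobtop [293. 160.] barend [195. 361.] end low [189. 375.]
pin [178. 337.]
```

```bash
python3 -c "
from bench import job_done
print(job_done())"
```

```text
the job is handed in; nothing more can be done
None
```

The gate is shut and latched, and I handed the job in at about 19.6 s; no verdict came back.

**What I did:**
- I pinched the knob from above with 30 N and lifted the bar by about 21 mm at the knob.
- I swung the gate slowly shut until it met the stop, at a gate angle of about -2.1° by my fit. That puts the keeper roughly 10 mm further in than usual.
- I pressed to an estimated 13 to 15 N on the stop, worked out from the wrist force and lever arms.
- I lowered the bar behind the pin, eased off, opened the fingers and moved the arm away upward.

**Last checks:**
- **Bar height:** the grip came back to its starting height (0.2778 m). The bar went below the pin-top level with no upward force until it rested on its staple.
- **Gate hold:** while I eased off, the push fell from 17 N to under 2 N. The gate gave back only about 0.15° and then held, so the pin is holding it.
- **Pictures:** after release, the scene picture shows the bar end down behind the pin. The bottle, basket and tub are where they were.

**Disagreements:** my camera fit was off by up to about 4 pixels for the pin and one roof corner in the scene picture. So I used it only to find the knob and the swing arc, and found the stop by touch. In the last check the knob and pin also appeared a few pixels lower than predicted. The bar end fits the bar being fully down better than lying on the pin.

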